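Take the full filter cartridge off the bench dust collector

TASK

The brown, dusty filter cartridge on the bench dust collector is full. Push the red release button beside it right down (it stays down), turn the cartridge a quarter turn anticlockwise by its grip bar, lift it straight off its bayonet mount and, keeping it upright so that no dust spills, set it down gently so that it stands flat in the empty blue tray and let go. Leave the clean spare, the carved camel and the amber jar where they are.

Things in the scene. Friction and masses are not known exactly. Their poses are not given: they have to be found in the camera images.
- extractor: Bench dust collector, fixed: white and blue housing 300 mm (its x) x 190 mm (y), flat grey deck 110 mm above the bench. Origin: centre of its underside, on the bench; z up. The filter's bayonet mount stands on the deck, its upright axis 55 mm from the origin towards -x. 90 mm from that axis towards +x stands the black latch block, 42 x 44 mm, its top 150 mm above the bench, with the red button on top.
- release (a joint): Red round release button, 30 mm across, on top of the latch block; slides straight down. 0 = out (cartridge locked), 0.010 m = fully in. It takes about 3 N to move, has no return spring and stays where it is pushed. Its lock pin keeps the cartridge from turning until the button is within about 2 mm of fully in.
- release_top (a point): Centre of the red button's top face; 164 mm above the bench when out, 154 mm when fully in. Axes parallel to those of the dust collector.
- mount (a point): Centre of the top face of the bayonet ring, on the mount's axis, 134 mm above the bench; axes parallel to the dust collector's. The metal ring is 114 mm across and 24 mm high, with two inner lips and two entry slots for the cartridge's two lugs. Side play of the cartridge in it is about 3 mm.
- cartridge_grip (a point): The full cartridge (brown pleats, grey end caps, 120 mm across, 126 mm high in all, 0.3 to 0.5 kg) on the dust collector, at the place to grip: on its axis, in the orange bar on its top cap. Bar 96 mm long (x of this point), 22 mm thick (y), 38 mm high; this point is 15 mm below the bar's top, 23 mm above the top cap, 111 mm above the cartridge's underside; z up. 224 mm above the bench on the mount.
- cartridge_base (a point): Centre of the full cartridge's underside: of a black neck 68 mm across, 21 mm long, with two lugs (92 mm across); it stands on it. 113 mm above the bench on the mount. Locked, the bar points along the collector's x, at the button. With the button in it turns anticlockwise (from above) to a stop at about 100 degrees; from 80 to 100 degrees it lifts straight out, free once raised 20 mm.
- mat: Thin green bench mat, 370 mm (x) x 200 mm (y), 3 mm thick, fixed, on which the two trays stand. Origin: centre of its underside.
- tray_empty: The empty blue tray, fixed on the mat: 160 mm square outside, rim 18 mm high, wall 4 mm, floor 4 mm thick. Origin: centre of its underside, 3 mm above the bench, so the floor's upper face is 7 mm above the bench; x and y along its sides. The full cartridge is to stand in it, any way round: the grip point is then 118 mm above the bench.
- tray_spare: The other blue tray, of the same size, 176 mm away centre to centre, in which the clean spare cartridge stands. Origin: centre of its underside.
- spare_grip (a point): Clean spare cartridge (white pleats), same shape as the full one, standing loose in the other tray; this point is in its grip bar, 111 mm above its underside. Not to be moved.
- camel_center (a point): Carved camel on a dark wooden base 100 x 46 mm, 88 mm high in all, loose; standing between the dust collector and the trays. Point half-way up. Not to be moved.
- jar_center (a point): Amber jar with a white cap, 64 mm across, 75 mm high, loose; standing between the dust collector and the trays, or near them. Point half-way up. Not to be moved.
Mind the look-alikes: they are no part of the job. What is shaped like the tray_empty but white is not meant.

How it is judged (in metres and radians):
On the way, in this order (a step that is already met when the one before it is completed fails the run):
1. The release button is pushed right down (value of joint release above 0.0078 m), for 0.1 s.
2. The cartridge is turned about a quarter turn while still on its mount (angle between the x axis of cartridge_base and the x axis of extractor, either way round above 1.2 rad and z of cartridge_base in the frame of extractor below 0.119 m and horizontal distance between cartridge_base and mount below 0.01 m), for 0.05 s.
3. The cartridge is lifted clear above the mount (z of cartridge_base in the frame of extractor above 0.137 m and horizontal distance between cartridge_base and mount below 0.03 m), for 0.05 s.
At the end, for the whole second after the job is handed in: The full cartridge stands upright (within 0.06 rad), at rest on the floor of the empty tray (its underside less than 8 mm above the tray's underside), its axis within 33 mm of the tray's centre along each side of the tray (x of cartridge_base in the frame of tray_empty between -0.033 and 0.033 m and y of cartridge_base in the frame of tray_empty between -0.033 and 0.033 m and z of cartridge_base in the frame of tray_empty below 0.008 m and angle between cartridge_base's own z axis and vertical below 0.06 rad and linear speed of cartridge below 0.02 m/s and angular speed of cartridge below 0.15 rad/s); the robot touches nothing.
It fails at once if The cartridge is forced round against its lock: turned more than 0.08 rad while the button is not down (value of joint release below 0.0072 m and angle between the x axis of cartridge_base and the x axis of extractor, either way round above 0.08 rad and z of cartridge_base in the frame of extractor above 0.1 m and horizontal distance between cartridge_base and mount below 0.03 m).
It fails at once if The full cartridge is tipped more than 0.35 rad (dust spills) (angle between cartridge_base's own z axis and vertical above 0.35 rad).
It fails at once if The full cartridge is dropped: it moves faster than 0.5 m/s without being held by the fingers (contact force between the fingers and cartridge below 0.1 N and linear speed of cartridge above 0.5 m/s).
It fails at once if The clean spare, the carved camel or the jar is moved more than 30 mm (distance of any of spare_grip, camel_center, jar_center from where it was at the start of the episode above 0.03 m).
It also fails if it takes over 56 s, if anything falls off the work surface, if the arm or the gripper's body presses on something with over 40 N, if the wrist force passes 120 N, or if a joint passes its speed limit or range.

ROBOT

A 7-joint arm with a two-finger parallel gripper is mounted at the origin on the work surface. World frame = base frame: x ahead of the robot, y to its left, z up, the work surface at z = 0. Lengths are in m, angles in degrees, forces in N, time in s.
With the tool pointing down it reaches from about 0.425 to 0.875 m from the base axis. Payload 4.7 kg.
Tool frame: the origin (TCP) lies midway between the tips of the shut fingers; the grasp point (between the pads) lies env.grip_point_offset behind it (env.grip_point_offset is the distance from the TCP to the grasp point, in m); x points along the fingers, y is the direction in which the jaws open and shut, and the axes are right-handed (so a half turn about x gives the same grasp; the last joint's range is limited). The gripper opens to 87 mm and grips with 3 to 60 N. Pads are 19 mm wide; open, the fingers measure 117 mm over their backs; the gripper's body (75 mm by 190 mm) begins 51 mm behind the grasp point.
Start: joints at [70.48, 18.392, -4.016, 83.108, 1.295, 78.541, -3.26], TCP at [0.226, -0.61, 0.223] pointing down, gripper open.
Joint ranges: [-163.93, 163.93], [-17.29, 119.83], [-79.2, 71.16], [3.27, 140.29], [-89.18, 269.18], [5.43, 117.66], [-154.24, 154.24]. Speed limits (degrees/s): [147.25, 147.25, 180, 180, 180, 180, 180].

INTERFACE

Orientations are given as [roll, pitch, yaw] about the fixed x, y, z axes, in that order (R = Rz(yaw) Ry(pitch) Rx(roll)).
In Python, from cell import readout, read_camera, camera_params, sign_off, spot_in, pinpoint, env gives the robot as it stands.
- The arm moves only by the shell command python3 -m pendant 'ROWS' [OPENING] [FORCE]. ROWS is a JSON object of lists of equal length, an entry for each row: "xyz": the shift along the world's x, y, z in m, a list of three; "turn": the turn about the world's z in rad. A call has 1 to 10 rows; each row shifts and turns the pose as measured when the row begins; what a row does not reach is not made up. A row lasts 1/8 s, in which the tool goes at most 62.5 mm and 10.7 degrees, less where a joint would pass 70% of its speed; a pose out of reach is approached as far as the arm can. A call is refused whole if a number of a shift passes 0.0625 or a number of a turn 0.188, either way. A call with a gripper value outside its range is refused whole. OPENING is the opening, from 0 (shut) to 1 (fully open), set as the call begins (- or left out, the last holds). The fingers move at their own pace and stop on an object; FORCE is the grip in N (left out, the last holds). Time passes only in rows, so rows that do not move let the fingers close. It gives the time, the measured TCP pose, the force and the opening at its end, in the units of the state.
- readout.get_obs(): the state, without advancing time (a new reading comes with each control period).
- read_camera(name): name is "side" or "top"; returns the picture (420x560x3 uint8, red, green, blue); there is no depth.
- camera_params(name): a dict with "fx", "fy", "cx", "cy" (pixels), "rvec" (rotation vector, rad) and "tvec" (3), from world to camera coordinates, as OpenCV has them. Camera axes: x right, y down, z forward; pixel columns grow to the right and rows downward; lengths in m; the calibration is good to about 2 mm. A picture is of the moment at which its call begins. camera_params takes no time and is no camera call.
- sign_off(): hands the job in, once; it reports no verdict.
Trained networks look in the newest picture that a camera, given by its name, has taken for a name from the list of things; names that differ only in an ending like _2 or _b are one class to them, and where a whole thing is asked for, a point or a joint stands for the part that bears it (a point fixed in the world has none). Each returns a list of dicts, best first, with "score" (0 to 1); they miss things now and then, are a little off and sometimes report something else, mostly with a low value. They report only what shows in the picture. A call takes as long as a camera call. They do not tell look-alikes from the thing itself.
- spot_in(camera, name): "at" ([x, y, z] in m, in the coordinates of the camera as it stood for that picture, good to about 4 mm: the middle of the surface that is visible of it).
- pinpoint(camera, name): "at" ([x, y, z] in m, in the coordinates of the camera as it stood for that picture, good to about 4 mm: a listed point, or the origin of a listed thing).
The state is a dict: "time_s": time; "qpos": joint angles; "joint_velocities": joint speeds; "effort": joint torques, N m; "tool_pos": TCP position; "tool_rot": TCP orientation; "force": force on the tool from outside, world axes, zero at the start; "wrist_torque": the same for the moment, N m; "grip_width": finger opening in m.
Only numpy, scipy, OpenCV 4.12 (cv2) and the standard library are available. Lean on these libraries where they do the work, as an engineer would, in place of code of your own. Each camera call takes 0.05 s, during which the arm holds its last target.

## Working session

There is one attempt and no reset: what is moved stays moved. The work goes in short steps, Python scripts to look and compute and a shell command to move; the robot and the scene stay as the last step left them, time stands still between calls to the robot, and variables do not carry over. Pictures are saved under pics/ and viewed, and the job is handed in when it is done.

```bash
ls; mkdir -p pics
cat > h.py <<'E'
import numpy as np, cv2
from cell import *
def toworld(cam,p):
    c=camera_params(cam); R=cv2.Rodrigues(np.array(c["rvec"],float))[0]
    return R.T@(np.array(p,float)-np.array(c["tvec"],float).ravel())
def pix(cam,p):
    c=camera_params(cam); K=np.array([[c["fx"],0,c["cx"]],[0,c["fy"],c["cy"]],[0,0,1.]])
    return cv2.projectPoints(np.array(p,float).reshape(-1,1,3),np.array(c["rvec"],float),np.array(c["tvec"],float),K,None)[0].reshape(-1,2)
def ray(cam,uv,z):
    c=camera_params(cam); R=cv2.Rodrigues(np.array(c["rvec"],float))[0]
    d=R.T@np.array([(uv[0]-c["cx"])/c["fx"],(uv[1]-c["cy"])/c["fy"],1.]); o=-R.T@np.array(c["tvec"],float).ravel()
    return o+d*(z-o[2])/d[2]
def snap(cam,name,crop=None,s=1):
    im=read_camera(cam)
    if crop: im=im[crop[1]:crop[3],crop[0]:crop[2]]
    im=cv2.resize(im,None,fx=s,fy=s,interpolation=cv2.INTER_CUBIC)
    cv2.imwrite(f"pics/{name}.png",im[:,:,::-1])
E
python3 - <<'E'
from h import *
snap("top","t0");snap("side","s0")
for cam in("top","side"):
  for n in ["extractor","release_top","mount","cartridge_grip","cartridge_base","mat","tray_empty","tray_spare","spare_grip","camel_center","jar_center"]:
    for r in pinpoint(cam,n)[:3]:
      w=toworld(cam,r["at"]); print(cam,n,round(r["score"],2),w.round(3),pix(cam,w)[0].round())
o=readout.get_obs();print(o,env.grip_point_offset)
E
```

```text
pics
top extractor 0.92 [ 0.535 -0.265 -0.   ] [383. 187.]
top release_top 0.52 [ 0.567 -0.264  0.17 ] [399. 158.]
top mount 0.51 [ 0.478 -0.258  0.225] [405. 193.]
top cartridge_grip 0.76 [ 0.482 -0.258  0.223] [405. 192.]
top cartridge_base 0.44 [0.666 0.01  0.044] [272. 135.]
top mat 0.66 [0.567 0.207 0.003] [196. 180.]
top mat 0.19 [0.471 0.209 0.117] [186. 211.]
top tray_empty 0.62 [0.231 0.334 0.003] [144. 317.]
top tray_empty 0.6 [0.657 0.208 0.004] [196. 146.]
top camel_center 0.75 [0.667 0.012 0.045] [272. 135.]
top jar_center 0.67 [ 0.507 -0.002  0.036] [279. 199.]
side extractor 0.74 [ 0.533 -0.269  0.004] [329. 210.]
side release_top 0.56 [ 0.568 -0.268  0.166] [325. 163.]
side mount 0.66 [ 0.478 -0.263  0.133] [344. 182.]
side cartridge_grip 0.63 [0.482 0.202 0.003] [227. 273.]
side cartridge_grip 0.59 [ 0.479 -0.26   0.228] [346. 154.]
side mat 0.46 [0.656 0.208 0.004] [190. 246.]
side tray_empty 0.75 [0.234 0.333 0.003] [246. 351.]
side tray_empty 0.58 [0.655 0.208 0.004] [191. 246.]
side tray_spare 0.66 [0.484 0.202 0.002] [227. 273.]
side spare_grip 0.89 [0.47  0.209 0.113] [226. 242.]
side camel_center 0.72 [0.668 0.01  0.046] [240. 211.]
{'time_s': 1.2, 'qpos': array([70.48003359, 18.39358429, -4.01873599, 83.10915626,  1.29387247,
       78.54180589, -3.26084602]), 'joint_velocities': array([ 0.03023661, -0.01775009, -0.0702314 , -0.07149116, -0.02385603,
       -0.04245931,  0.12535274]), 'effort': array([-5.06119545e-05, -4.91107428e+01, -4.03368836e-01, -3.12767351e+01,
       -6.39051385e-02,  3.35179875e-02,  2.21032161e-05]), 'tool_pos': array([ 0.22580973, -0.60951599,  0.22255396]), 'tool_rot': array([  30.73535919,   89.99894447, -128.93441141]), 'force': array([ 0.04681658, -0.6703459 ,  0.33858759]), 'wrist_torque': array([-0.01308732,  0.02711804, -0.01373548]), 'grip_width': 0.08675686863409163} 0.0187
```

View pics/t0.png

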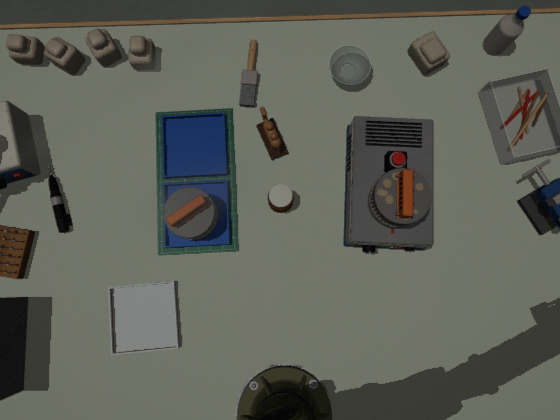

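View pics/s0.png

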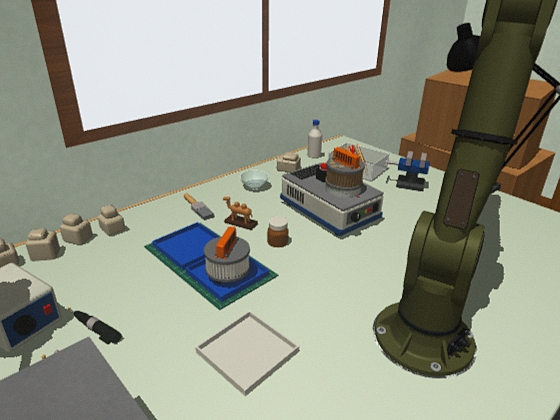

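Run:
```python
from h import *
snap("top","t1",(330,100,470,260),4)
from scipy.spatial.transform import Rotation as R
print(R.from_euler('xyz',readout.get_obs()["tool_rot"],degrees=True).as_matrix().round(3))
print(pix("top",[[.655,.208,.007],[.479,.207,.007],[.48,-.26,.239],[.567,-.266,.164]]).round())
```

```text
[[ 0.     0.347 -0.938]
 [-0.    -0.938 -0.347]
 [-1.     0.     0.   ]]
[[195. 146.]
 [196. 214.]
 [408. 191.]
 [399. 158.]]
```

View pics/t1.png

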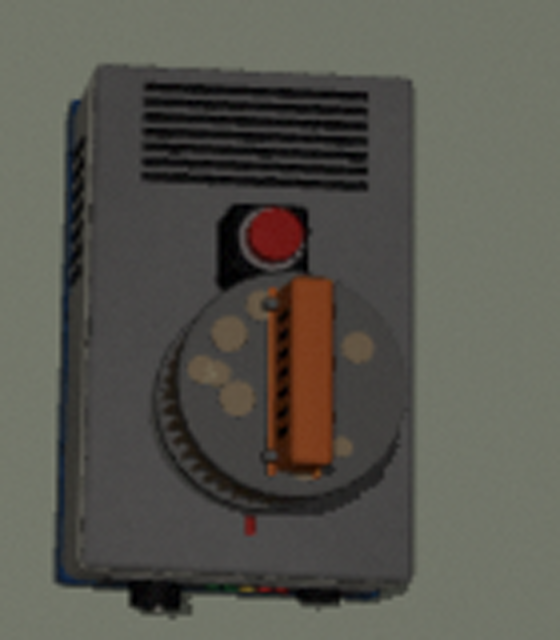

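Run:
```python
from h import *
im=read_camera("top")
hsv=cv2.cvtColor(im,cv2.COLOR_RGB2HSV)
m=(cv2.inRange(hsv,(4,150,120),(18,255,255)))[165:225,390:420]
# top face only
n,l,st,c=cv2.connectedComponentsWithStats(m)
k=1+np.argmax(st[1:,4]); ys,xs=np.where(l==k); 
r=cv2.minAreaRect(np.float32(np.c_[xs+390,ys+165])); b=cv2.boxPoints(r);print(r,b)
for z in(.239,):print([ray("top",p,z).round(3) for p in b])
m=cv2.inRange(hsv,(0,180,100),(3,255,255))|cv2.inRange(hsv,(174,180,100),(180,255,255))
ys,xs=np.where(m[140:175,380:420]);print(xs.mean()+380,ys.mean()+140,len(xs),ray("top",(xs.mean()+380,ys.mean()+140),.164))
# housing edges deck z=.11
for p in [(353,117),(433,119),(432,249),(345,246)]:print(ray("top",p,.11).round(3))
for p in [(157,111),(234,108),(238,252),(158,254)]:print(ray("top",p,.003).round(3))
```

```text
((407.5, 192.0), (44.0, 7.0), 90.0) [[404. 170.]
 [411. 170.]
 [411. 214.]
 [404. 214.]]
[array([ 0.523, -0.255,  0.239]), array([ 0.523, -0.269,  0.239]), array([ 0.434, -0.263,  0.239]), array([ 0.434, -0.249,  0.239])]
398.4954954954955 157.94594594594594 111 [ 0.56794519 -0.26548439  0.164     ]
[ 0.683 -0.18   0.11 ]
[ 0.673 -0.367  0.11 ]
[ 0.37  -0.341  0.11 ]
[ 0.382 -0.147  0.11 ]
[0.753 0.308 0.003]
[0.755 0.108 0.003]
[0.382 0.103 0.003]
[0.383 0.302 0.003]
```

Look-alikes: for the full cartridge, the candidates are the brown one on the collector (405,192) and the white spare in the tray (190,212). For the tray, they are the blue empty one (196,146), the blue one holding the spare (196,214) and a white one (144,317). I choose the collector cartridge, whose crop shows an orange bar pointing at the red button, and the blue tray at (196,146). The collector's yaw is about -5.3°, its axis is at about (0.478,-0.258) and the button is at (0.568,-0.2655). Next I'll go above the button with the fingers shut.

```bash
python3 -m pendant '{"xyz":[[0.0,0.0,0.04],[0.0,0.0,0.04],[0.035,0.034,0.01],[0.04,0.04,0.01],[0.04,0.04,0],[0.04,0.04,0],[0.04,0.04,0],[0.04,0.04,0],[0.04,0.04,0],[0.035,0.034,0]],"turn":[0,0,-0.05,-0.06,-0.06,-0.06,-0.06,-0.06,-0.05,-0.04]}' 0 20
```

```text
time_s: 2.55
tool_pos: [0.5383, -0.2947, 0.3261]
tool_rot: [126.1, 89.8, -60.3]
force: [0.5, -0.0, 0.0]
grip_width: 0.0015
```

```bash
cat >> h.py <<'E'
from scipy.spatial.transform import Rotation as Rot
def st():
    o=readout.get_obs(); M=Rot.from_euler('xyz',o["tool_rot"],degrees=True).as_matrix()
    print("t",round(o["time_s"],2),"tcp",o["tool_pos"].round(4),"jaw deg",round(float(np.degrees(np.arctan2(M[1,1],M[0,1]))),2),"down",M[:,0].round(3),"F",o["force"].round(1),"w",round(o["grip_width"],4),"q",o["qpos"].round(0))
E
python3 -c "from h import *;st()"
```

```text
t 2.55 tcp [ 0.5383 -0.2947  0.3261] jaw deg -96.43 down [ 0.001 -0.003 -1.   ] F [ 0.5 -0.   0. ] w 0.0015 q [ 40.  13. -17.  79.   4.  89. -73.]
```

```bash
python3 -m pendant '{"xyz":[[0.02,0.015,0],[0.012,0.01,-0.02],[0.004,0.003,-0.03],[0,0,-0.03],[0,0,-0.03],[0,0,-0.02],[0,0,0]],"turn":[0.01,0.01,0,0,0,0,0]}'; python3 -c "
from h import *;st();snap('top','t2',(330,60,470,220),4);snap('side','s2',(270,110,410,230),4)"
```

```text
time_s: 3.42
tool_pos: [0.5704, -0.2707, 0.1838]
tool_rot: [26.7, 89.5, -158.6]
force: [0.2, 0.4, 0.1]
grip_width: 0.0008
t 3.42 tcp [ 0.5704 -0.2707  0.1838] jaw deg -95.24 down [-0.008 -0.003 -1.   ] F [0.2 0.4 0.1] w 0.0008 q [ 37.  19. -18.  88.   6.  75. -77.]
```

View pics/s2.png

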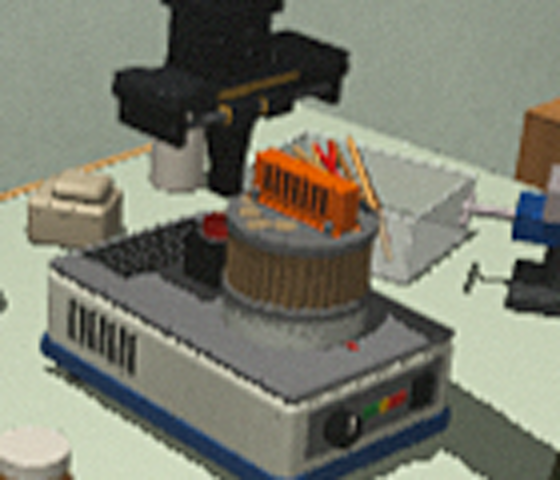

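View pics/t2.png

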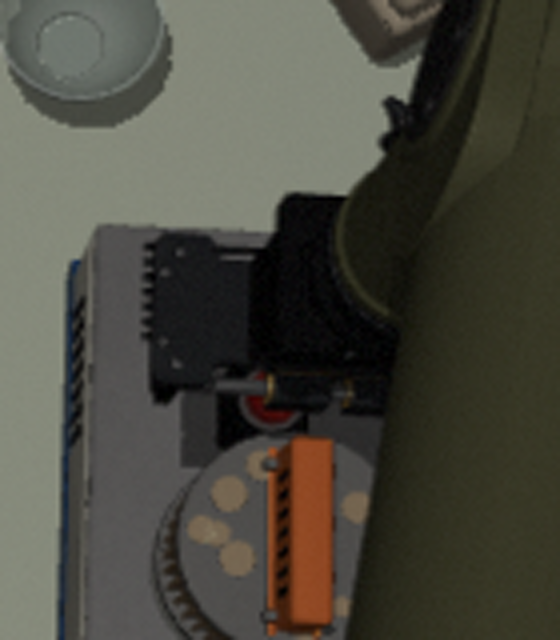

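The side crop shows the shut fingers at about (225,190), just above the red button at (215,225). The bar is clear of the gripper body. Pressing down now.

```bash
python3 -m pendant '{"xyz":[[0.004,0.005,-0.006],[0.002,0.002,-0.01],[0,0,-0.01]],"turn":[0,0,0]}'; python3 -m pendant '{"xyz":[[0,0,-0.01],[0,0,-0.01],[0,0,-0.006]],"turn":[0,0,0]}'; python3 -c "
from h import *;st();snap('side','s3',(270,110,410,230),4)"
```

```text
time_s: 3.9
tool_pos: [0.5803, -0.2644, 0.1624]
tool_rot: [105.6, 89.6, -79.6]
force: [-0.6, -0.1, 3.7]
grip_width: 0.0006
time_s: 4.28
tool_pos: [0.5804, -0.2644, 0.1543]
tool_rot: [112.8, 89.2, -72.5]
force: [-9.0, 3.8, 18.8]
grip_width: 0.0002
t 4.28 tcp [ 0.5804 -0.2644  0.1543] jaw deg -95.27 down [ 0.004 -0.013 -1.   ] F [-9.   3.8 18.8] w 0.0002 q [ 37.  20. -18.  90.   7.  71. -78.]
```

View pics/s3.png

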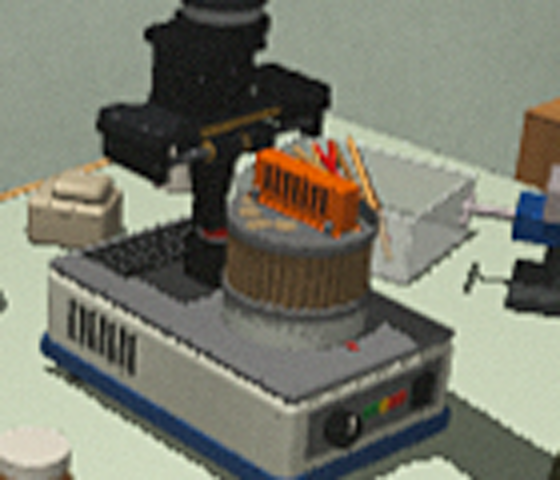

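Force rose to 19 N at z 0.1543, so the button is at its stop. I'll hold briefly, then lift and move over the bar.

```bash
python3 -m pendant '{"xyz":[[0,0,-0.001],[0,0,0],[0,0,0.03],[0,0,0.05],[0,0,0.05],[0,0,0.03]],"turn":[0,0,0,0,0,0]}'; python3 -c "
from h import *;st()"
```

```text
time_s: 5.08
tool_pos: [0.5775, -0.2637, 0.31]
tool_rot: [66.6, 89.4, -118.7]
force: [-0.1, -0.7, -0.2]
grip_width: 0.0005
t 5.08 tcp [ 0.5775 -0.2637  0.31  ] jaw deg -95.25 down [-0.005 -0.009 -1.   ] F [-0.1 -0.7 -0.2] w 0.0005 q [ 36.  16. -19.  77.   6.  88. -77.]
```

```bash
python3 -m pendant '{"xyz":[[-0.03,0.002,0],[-0.035,0.002,0],[-0.025,0.002,0],[-0.01,0,0],[0,0,0]],"turn":[0,0,0,0,0]}' 1 20; python3 -c "
from h import *;st();snap('top','t4',(330,60,470,220),4);snap('side','s4',(270,110,410,230),4)
for r in pinpoint('side','release_top')[:2]:print(r['score'],toworld('side',r['at']).round(3))
for r in pinpoint('side','cartridge_grip')[:2]:print(r['score'],toworld('side',r['at']).round(3))"
```

```text
time_s: 5.7
tool_pos: [0.4769, -0.2581, 0.3077]
tool_rot: [71.2, 89.5, -114.0]
force: [0.2, -0.9, -0.1]
grip_width: 0.0427
t 5.7 tcp [ 0.4769 -0.2581  0.3077] jaw deg -95.23 down [-0.004 -0.008 -1.   ] F [ 0.2 -0.9 -0.1] w 0.0427 q [ 42.   4. -18.  90.   2.  86. -71.]
0.44 [ 0.569 -0.268  0.155]
0.6 [ 0.478 -0.263  0.224]
```

View pics/s4.png

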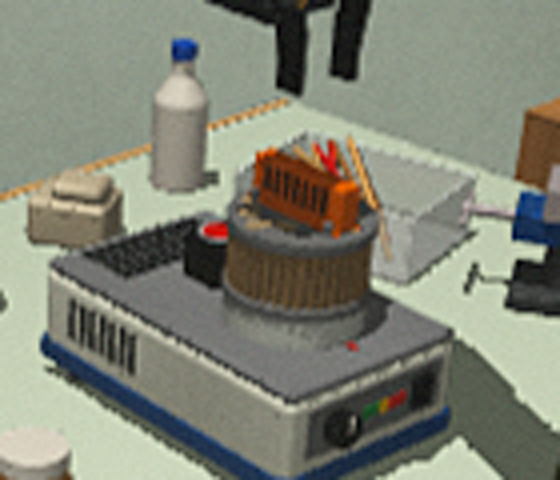

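View pics/t4.png

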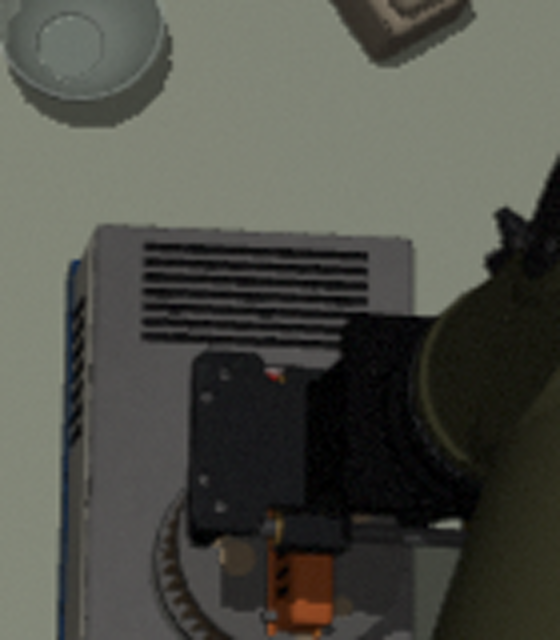

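The button is down at z 0.155 by the network, and the red disc at (215,232) is flush. Fingers are over the bar. Lower to the grip.

```bash
python3 -m pendant '{"xyz":[[0,0,0],[0,0,-0.01],[0.001,-0.001,-0.025],[0,0,-0.025],[0,0,-0.02],[0,0,-0.008],[0,0,0]],"turn":[0,0,0,0,0,0,0]}'; python3 -c "
from h import *;st();snap('side','s5',(270,110,410,230),4)"
```

```text
time_s: 6.78
tool_pos: [0.48, -0.2574, 0.2138]
tool_rot: [53.5, 89.6, -131.5]
force: [0.7, 1.2, 0.3]
grip_width: 0.0869
t 6.78 tcp [ 0.48   -0.2574  0.2138] jaw deg -94.99 down [-0.005 -0.005 -1.   ] F [0.7 1.2 0.3] w 0.0869 q [ 42.   7. -18.  98.   3.  75. -72.]
```

View pics/s5.png

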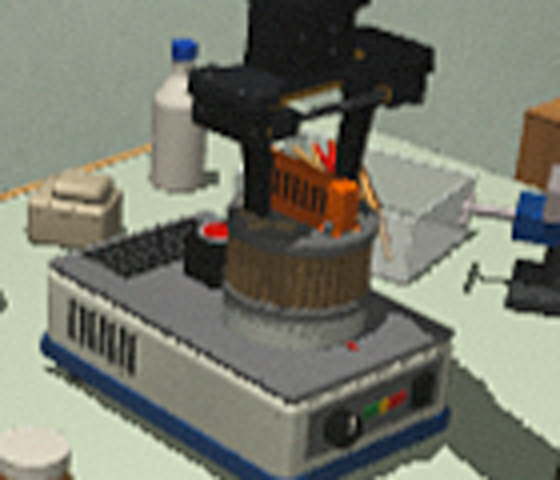

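The fingers straddle the bar at (315,195). Down a little more, then close.

```bash
python3 -m pendant '{"xyz":[[0,0,-0.006],[-0.001,-0.001,0]],"turn":[0,0]}' && python3 -m pendant '{"xyz":[[0,0,0],[0,0,0],[0,0,0],[0,0,0],[0,0,0],[0,0,0],[0,0,0]],"turn":[0,0,0,0,0,0,0]}' 0 40; python3 -c "
from h import *;st()"
```

```text
time_s: 7.08
tool_pos: [0.4801, -0.2588, 0.2093]
tool_rot: [79.8, 89.6, -105.2]
force: [-0.2, -1.0, 0.1]
grip_width: 0.0871
time_s: 7.95
tool_pos: [0.4806, -0.2592, 0.2104]
tool_rot: [93.7, 89.5, -91.3]
force: [0.4, -0.3, -0.2]
grip_width: 0.0251
t 7.95 tcp [ 0.4806 -0.2592  0.2104] jaw deg -95.0 down [-0.    -0.008 -1.   ] F [ 0.4 -0.3 -0.2] w 0.0251 q [ 42.   7. -18.  99.   3.  75. -72.]
```

```bash
python3 -m pendant '{"xyz":[[0,0,0],[0,0,0],[0,0,0]],"turn":[0,0,0]}'; python3 -m pendant '{"xyz":[[0,0,0],[0,0,0],[0,0,0],[0,0,0]],"turn":[0.06,0.09,0.09,0.09]}'; python3 -c "
from h import *;st()"
```

```text
time_s: 8.32
tool_pos: [0.4804, -0.26, 0.2105]
tool_rot: [95.6, 89.5, -89.5]
force: [0.9, -0.2, -0.8]
grip_width: 0.0219
time_s: 8.82
tool_pos: [0.482, -0.2571, 0.2104]
tool_rot: [126.5, 89.7, -39.0]
force: [-0.2, 0.7, 1.2]
grip_width: 0.0221
t 8.82 tcp [ 0.482  -0.2571  0.2104] jaw deg -75.51 down [ 0.004 -0.003 -1.   ] F [-0.2  0.7  1.2] w 0.0221 q [ 43.   7. -19.  99.   2.  75. -52.]
```

The grip measures 22 mm, the same as the bar's thickness, and the cartridge turns freely. Continue.

```bash
python3 -m pendant '{"xyz":[[-0.001,0,0],[-0.001,0,0],[0,0,0],[0,0,0],[0,0,0],[0,0,0]],"turn":[0.11,0.11,0.11,0.11,0.11,0.11]}'; python3 -c "
from h import *;st()"
```

```text
time_s: 9.57
tool_pos: [0.4815, -0.2572, 0.2105]
tool_rot: [123.0, 89.5, -3.6]
force: [0.7, -3.7, -0.2]
grip_width: 0.0219
t 9.57 tcp [ 0.4815 -0.2572  0.2105] jaw deg -36.54 down [ 0.008 -0.001 -1.   ] F [ 0.7 -3.7 -0.2] w 0.0219 q [ 45.   7. -21.  99.   2.  74. -13.]
```

```bash
python3 -m pendant '{"xyz":[[-0.001,0,0],[-0.001,0,0],[0,0,0],[0,0,0],[0,0,0]],"turn":[0.12,0.12,0.12,0.12,0.08]}'; python3 -c "
from h import *;st()"
```

```text
time_s: 10.2
tool_pos: [0.4802, -0.2574, 0.2105]
tool_rot: [116.4, 89.5, 22.9]
force: [0.4, -1.5, -0.2]
grip_width: 0.0217
t 10.2 tcp [ 0.4802 -0.2574  0.2105] jaw deg -3.5 down [ 0.009  0.004 -1.   ] F [ 0.4 -1.5 -0.2] w 0.0217 q [ 47.   7. -23.  99.   2.  74.  20.]
```

```bash
python3 -m pendant '{"xyz":[[0,0,0],[0,0,0]],"turn":[0,0]}'; python3 -c "
from h import *;st();snap('side','s6',(270,110,410,230),4)"
```

```text
time_s: 10.45
tool_pos: [0.4802, -0.2577, 0.2105]
tool_rot: [112.9, 89.5, 19.3]
force: [0.8, -0.6, -0.1]
grip_width: 0.0217
t 10.45 tcp [ 0.4802 -0.2577  0.2105] jaw deg -3.6 down [ 0.009  0.003 -1.   ] F [ 0.8 -0.6 -0.1] w 0.0217 q [ 47.   7. -23.  99.   2.  74.  20.]
```

View pics/s6.png

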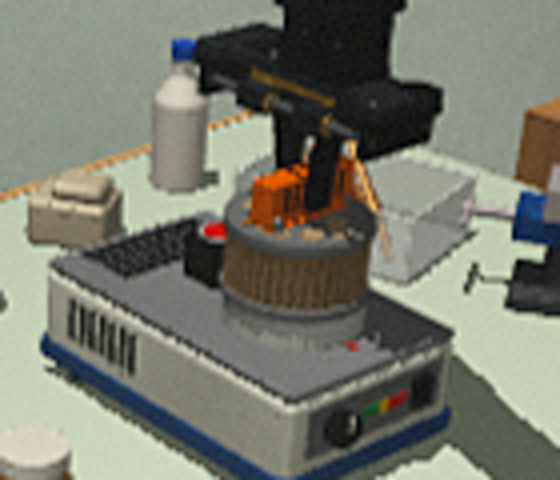

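The bar now runs crosswise, from (265,200) to (345,170), and the cartridge has turned with the gripper. Lift gently.

```bash
python3 -m pendant '{"xyz":[[0,0,0.006],[0,0,0.008],[0,0,0.01],[0,0,0.01],[0,0,0.01]],"turn":[0,0,0,0,0]}'; python3 -c "
from h import *;st()"
```

```text
time_s: 11.12
tool_pos: [0.4783, -0.2559, 0.2543]
tool_rot: [160.8, 89.5, 67.1]
force: [-0.2, -0.5, -4.3]
grip_width: 0.0218
t 11.12 tcp [ 0.4783 -0.2559  0.2543] jaw deg -3.64 down [ 0.003  0.008 -1.   ] F [-0.2 -0.5 -4.3] w 0.0218 q [ 47.   6. -23.  95.   2.  80.  20.]
```

Weight of about 4 N felt, and the cartridge is clear of the mount. Raise it and carry it to the tray.

```bash
python3 -m pendant '{"xyz":[[0,0,0.015],[0,0,0.02],[0.005,0.01,0.01],[0.01,0.02,0],[0.012,0.03,0],[0.014,0.035,0],[0.014,0.035,0],[0.014,0.035,0],[0.014,0.035,0],[0.014,0.035,0]],"turn":[0,0,0,0,0,0,0,0,0,0]}'; python3 -c "
from h import *;st()"
```

```text
time_s: 12.38
tool_pos: [0.5782, -0.0097, 0.3065]
tool_rot: [144.3, 89.4, 50.5]
force: [0.3, -0.2, -3.9]
grip_width: 0.0218
t 12.38 tcp [ 0.5782 -0.0097  0.3065] jaw deg -3.8 down [ 0.007  0.009 -1.   ] F [ 0.3 -0.2 -3.9] w 0.0218 q [ 29.  10. -35.  85.   5.  86. -10.]
```

```bash
python3 -m pendant '{"xyz":[[0.013,0.035,0],[0.013,0.035,0],[0.013,0.035,0],[0.013,0.035,0],[0.011,0.03,0],[0.007,0.02,0],[0.004,0.01,0],[0,0,0]],"turn":[0,0,0,0,0,0,0,0]}'; python3 -c "
from h import *;st();snap('side','s7',(120,120,300,320),3);snap('top','t7',(100,80,260,280),3)"
```

```text
time_s: 13.38
tool_pos: [0.6511, 0.2086, 0.3069]
tool_rot: [176.7, 89.1, 83.4]
force: [-0.8, -0.3, -5.1]
grip_width: 0.0217
t 13.38 tcp [0.6511 0.2086 0.3069] jaw deg -3.26 down [ 0.002  0.016 -1.   ] F [-0.8 -0.3 -5.1] w 0.0217 q [  7.  26. -39.  69.  15.  90. -33.]
```

View pics/s7.png

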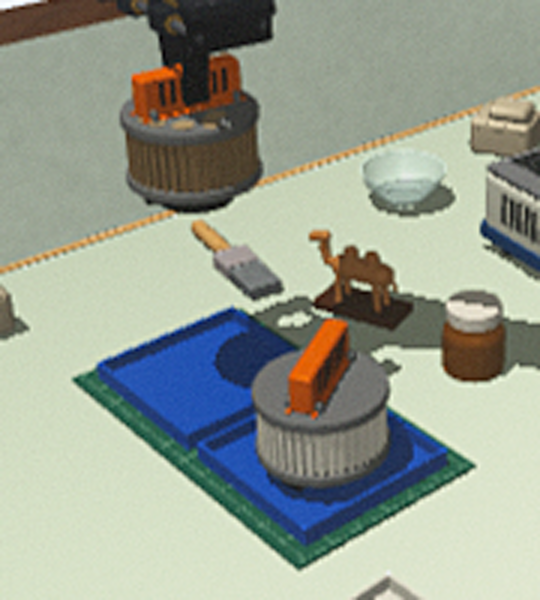

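View pics/t7.png

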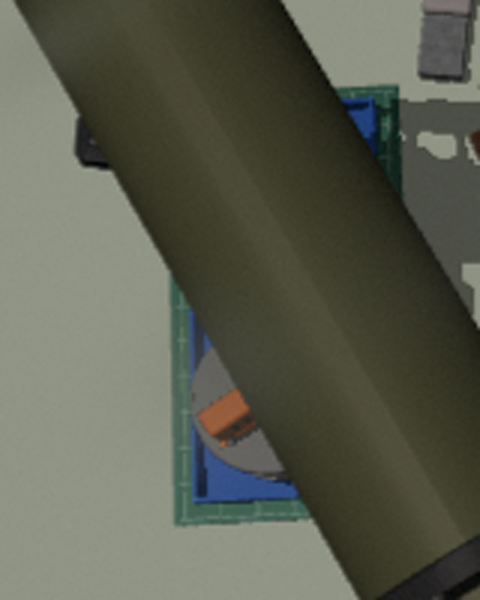

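The cartridge hangs upright over the empty blue tray; camel, jar and spare are untouched. The grip offset puts floor contact at TCP z of about 0.1045. Lowering.

```bash
python3 -m pendant '{"xyz":[[0.002,0,-0.015],[0.002,0,-0.025],[0,0,-0.03],[0,0,-0.03],[0,0,-0.025],[0,0,-0.02],[0,0,-0.01]],"turn":[0,0,0,0,0,0,0]}'; python3 -c "
from h import *;st()"
```

```text
time_s: 14.35
tool_pos: [0.6557, 0.196, 0.1435]
tool_rot: [165.8, 89.5, 71.7]
force: [0.6, -0.3, -3.7]
grip_width: 0.0216
t 14.35 tcp [0.6557 0.196  0.1435] jaw deg -4.1 down [ 0.003  0.008 -1.   ] F [ 0.6 -0.3 -3.7] w 0.0216 q [  8.  30. -38.  83.  18.  74. -35.]
```

```bash
python3 -m pendant '{"xyz":[[0,0.006,-0.01],[0,0.005,-0.01],[0,0.003,-0.006],[0,0,0]],"turn":[0,0,0,0]}'; python3 -c "
from h import *;st();snap('side','s8',(120,120,300,320),3)"
```

```text
time_s: 14.85
tool_pos: [0.6564, 0.2118, 0.1167]
tool_rot: [159.0, 89.4, 64.9]
force: [-0.2, 0.5, -4.7]
grip_width: 0.0218
t 14.85 tcp [0.6564 0.2118 0.1167] jaw deg -4.08 down [ 0.004  0.01  -1.   ] F [-0.2  0.5 -4.7] w 0.0218 q [  7.  31. -37.  83.  19.  71. -36.]
```

View pics/s8.png

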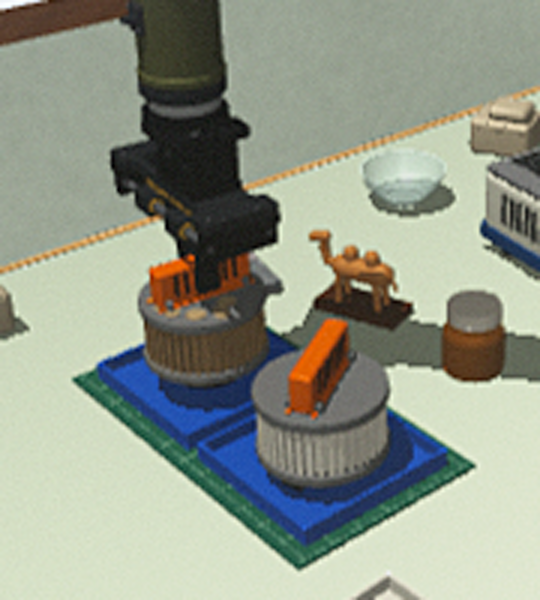

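The cartridge is centred over the tray at (205,350), about 12 mm up. Lower slowly until contact.

```bash
python3 -m pendant '{"xyz":[[0,-0.001,-0.004],[0,-0.001,-0.004],[0,0,-0.003],[0,0,-0.002]],"turn":[0,0,0,0]}'; python3 -m pendant '{"xyz":[[0,0,-0.002],[0,0,-0.001],[0,0,0]],"turn":[0,0,0]}'; python3 -c "
from h import *;st()"
```

```text
time_s: 15.4
tool_pos: [0.6577, 0.2091, 0.1047]
tool_rot: [146.3, 89.3, 52.1]
force: [-0.6, 1.1, 5.2]
grip_width: 0.0216
time_s: 15.78
tool_pos: [0.6578, 0.2094, 0.1047]
tool_rot: [141.3, 89.3, 47.2]
force: [-1.6, -0.6, -2.0]
grip_width: 0.0219
t 15.78 tcp [0.6578 0.2094 0.1047] jaw deg -4.15 down [ 0.009  0.009 -1.   ] F [-1.6 -0.6 -2. ] w 0.0219 q [  7.  32. -37.  84.  19.  70. -37.]
```

Contact at z 0.1047, as predicted. Open.

```bash
python3 -m pendant '{"xyz":[[0,0,-0.001],[0,0,0],[0,0,0],[0,0,0],[0,0,0],[0,0,0],[0,0,0],[0,0,0]],"turn":[0,0,0,0,0,0,0,0]}' 1; python3 -m pendant '{"xyz":[[0,0,0.01],[0,0,0.02],[0,0,0.03],[0,0,0.04],[0,0,0.04],[0,0,0.04],[0,0,0.02],[0,0,0],[0,0,0]],"turn":[0,0,0,0,0,0,0,0,0]}';python3 -c "
from h import *;st();snap('side','s9',(120,120,300,320),3)
for n in ['cartridge_base','tray_empty','spare_grip','camel_center','jar_center','cartridge_grip']:
  for r in pinpoint('side',n)[:3]:print(n,round(r['score'],2),toworld('side',r['at']).round(3))"
```

```text
time_s: 16.77
tool_pos: [0.6599, 0.2104, 0.1045]
tool_rot: [135.1, 89.0, 40.9]
force: [0.0, -0.2, 0.2]
grip_width: 0.0858
time_s: 17.9
tool_pos: [0.6592, 0.2116, 0.3227]
tool_rot: [128.3, 88.4, 34.3]
force: [-1.4, -0.8, -0.2]
grip_width: 0.0869
t 17.9 tcp [0.6592 0.2116 0.3227] jaw deg -4.1 down [ 0.023  0.016 -1.   ] F [-1.4 -0.8 -0.2] w 0.0869 q [  6.  26. -39.  67.  16.  91. -34.]
cartridge_base 0.58 [0.655 0.208 0.003]
tray_empty 0.89 [0.654 0.209 0.007]
tray_empty 0.88 [0.234 0.335 0.001]
spare_grip 0.93 [0.473 0.211 0.116]
camel_center 0.97 [0.664 0.012 0.044]
camel_center 0.72 [0.656 0.209 0.003]
jar_center 0.85 [ 0.514 -0.009  0.037]
cartridge_grip 0.88 [0.656 0.205 0.12 ]
```

View pics/s9.png

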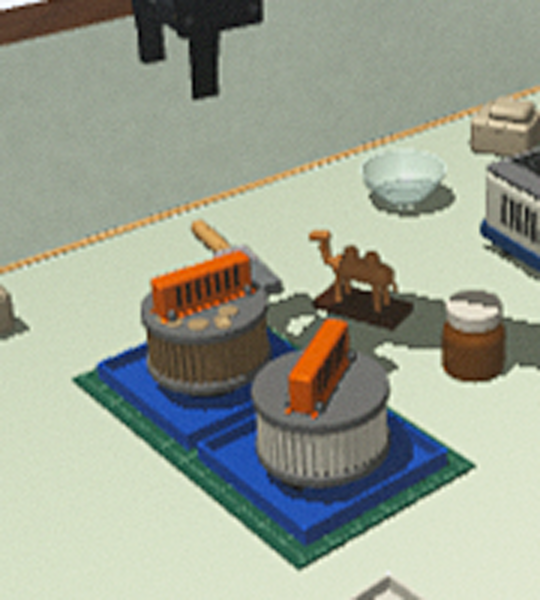

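The full cartridge stands flat and centred in the empty blue tray at (205,350). The gripper is well clear and the other objects are where they were.

```bash
python3 -c "
from h import *;print(sign_off());st()"
```

```text
the job is handed in; nothing more can be done
None
the job is handed in; nothing more can be done
```

The full cartridge now stands upright in the empty blue tray, released, and the job was handed in at about 18 s of the 56 s allowed; no verdict was reported.

- **Button:** I pressed it with shut fingers until the force rose to about 19 N at 0.154 m. The network then put its top at 0.155 m, so it is fully down.
- **Turn and lift:** I gripped the bar, measured at 22 mm, turned it about 91° anticlockwise and lifted it straight off. The force reading showed a weight of about 4 N.
- **Placing:** I lowered the cartridge until it touched at the predicted height. The last network readings put its base at (0.655, 0.208) and its grip point 0.120 m up, against 0.118 m expected. That is within about 5 mm of the tray centre at (0.655, 0.208).
- **Other objects:** The spare and the camel read within about 4 mm of their first positions. The jar's reading differed by about 10 mm, (0.507, -0.002) from the top camera against (0.514, -0.009) from the side camera. In the side pictures it has not moved, so I take that as network error.

No check failed.

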